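# Open the spectrometer's purge gas valve

## Task

Start the purge gas for the spectrometer: of the three bench gas taps, open the one whose outlet carries the fat, upright white drying cartridge, by swinging its lever a quarter turn anticlockwise, right up to the stop, so that the lever lies along the pipe and points away from the cartridge. Leave the other two taps as they are: the one ending in a short blank brass cap stays shut and the one with the round pressure gauge stays open. Let go and take the hand away.

Things in the scene. Friction and masses are not known exactly. Their poses are not given: they have to be found in the camera images.
- purge_lever (a joint): Lever of the tap to open: its outlet ends in an upright white cartridge, 48 mm thick, 82 high, standing on the desk. Taps are fixed; pipe 60 mm up, lever on top swings level about an upright pivot. rad: 0 = shut, square to pipe (starts 0 to 0.15); grows anticlockwise from above to a hard stop at 1.571 = open, along the pipe, pointing away from the cartridge. Takes 0.25 N m, stays where left.
- purge_grip (a point): Centre of the grey sleeve of the purge lever, 101 mm above the desk; turns with the lever. x points outward along the lever, z up; the pivot is 75 mm back along -x. Sleeve: level bar 16 mm wide, 14 high (underside 94 mm up), 72 long (33 to 105 mm from the pivot). All under its sweep is lower than 80 mm; nothing within 150 mm of the pivot is above 130 mm.
- spare_lever (a joint): Lever of the spare tap (pipe ends just past the valve in a short blank brass cap). Same make and values; starts shut at 0 to 0.06 and must stay shut.
- gauge_lever (a joint): Lever of the gauge tap (outlet carries a round steel pressure gauge 52 mm across). Same make and values; starts open at 1.51 to 1.57 and must stay open.

How it is judged:
By the outcome, as a careful person would: the job done as asked, in the order asked, and still so for the second after the job is handed in, with the robot touching nothing.
It also fails if it takes over 32 s, if anything falls off the work surface, if the arm or the gripper's body presses on something with over 40 N, if the wrist force passes 120 N, or if a joint passes its speed limit or range.

## Robot

A 7-joint arm with a two-finger parallel gripper is mounted at the origin on the work surface. World frame = base frame: x ahead of the robot, y to its left, z up, the work surface at z = 0. Lengths are in m, angles in degrees, forces in N, time in s.
With the tool pointing down it reaches from about 0.425 to 0.875 m from the base axis. Payload 4.7 kg.
Tool frame: the origin (TCP) lies midway between the tips of the shut fingers; the grasp point (between the pads) lies 19 mm behind it; z points along the fingers, y is the line along which they close (so a half turn about z gives the same grasp; the last joint's range is limited). The gripper opens to 87 mm and grips with 3 to 60 N. Pads are 19 mm wide; open, the fingers measure 117 mm over their backs; the gripper's body (75 mm by 190 mm) begins 51 mm behind the grasp point.
Start: joints at [-64.567, 18.392, -4.016, 83.108, 1.295, 78.541, -3.26], TCP at [0.271, 0.591, 0.223] pointing down, gripper open.
Joint ranges: [-163.93, 163.93], [-17.29, 119.83], [-79.2, 71.16], [3.27, 140.29], [-89.18, 269.18], [5.43, 117.66], [-154.24, 154.24]. Speed limits (degrees/s): [147.25, 147.25, 180, 180, 180, 180, 180].

## Interface

Orientations are given as [roll, pitch, yaw] about the fixed x, y, z axes, in that order (R = Rz(yaw) Ry(pitch) Rx(roll)).
In Python, from cell import env, viewer, boxes_of, masks_of gives the robot as it stands. The module is installed in compiled form; this text tells all that it offers.
- The arm moves only by the tool apply_moves, never from a script. Its argument "moves" is a list of rows, each a list of 7 numbers: the shift along the tool's x, y, z scaled (see below), then the turn, a rotation vector about the tool's x, y, z scaled (see below), then the opening, from 0 (shut) to 1 (fully open). A call has 1 to 20 rows; each row is the pose to reach, as a shift and turn from the pose commanded when the call began, along the tool's axes at that moment; what a row does not reach only later rows make up. The controller multiplies each number of a shift by 0.2 m and each number of a turn by 1.5 rad. A row lasts 1/10 s, in which the tool goes at most 50 mm and 8.59 degrees, less where a joint would pass 70% of its speed; a pose out of reach is approached as far as the arm can. A call with a number of a shift or a turn outside -1 to 1 is refused whole. A call with a gripper value outside its range is refused whole. The fingers move at their own pace and stop on an object; "grip_force" is the grip in N (left out, the last holds). Time passes only in rows, so rows that repeat a pose let the fingers close. It gives the time, the measured TCP pose, the force, the opening and the grip force at its end, in the units of the state.
- env.get_obs(): the state, without advancing time (a new reading comes with each control period).
- viewer.read_camera(name): name is "scene" or "top" or "wrist"; returns the picture (420x560x3 uint8, red, green, blue); there is no depth.
- viewer.get_calibration(name): a dict with "fov_y" (degrees; the focal length in pixels is half the picture's height over the tangent of half this angle, whatever the lens; pixels are square), "cx", "cy" (the principal point, pixels), "position" and "orientation" of the camera in the world. Camera axes: x right, y up, looking along -z (the intrinsics and any distortion apply to the point x, -y, -z); pixel columns grow to the right and rows downward; lengths in m; the calibration is good to about 2 mm. A picture is of the moment at which its call begins: read the wrist's pose just before it. get_calibration takes no time and is no camera call; for the wrist camera it gives the pose at the moment of the call.
- env.sign_off(): hands the job in; it is judged then, once.
Trained networks look in the newest picture that a camera, given by its name, has taken for a name from the list of things; names that differ only in an ending like _2 or _b are one class to them, and where a whole thing is asked for, a point or a joint stands for the part that bears it (a point fixed in the world has none). Each returns a list of dicts, best first, with "conf" (0 to 1); they miss things now and then, are a little off and sometimes report something else, mostly with a low value. They report only what shows in the picture. A call takes as long as a camera call.
- boxes_of(camera, target): "location" ([column, row] in pixels, amid what is visible of it).
- masks_of(camera, target): "pixels" (420x560 bool, what is visible of it) and "location" ([column, row] in pixels, amid what is visible of it).
The state is a dict: "time_s": time; "qpos": joint angles; "joint_velocities": joint speeds; "effort": joint torques, N m; "tool_pos": TCP position; "tool_rot": TCP orientation; "force": force on the tool from outside, world axes, zero at the start; "wrist_torque": the same for the moment, N m; "grip_width": finger opening in m; "grasp_force": force on a finger pad.
Only numpy, scipy, OpenCV 4.12 (cv2) and the standard library are available. Lean on these libraries where they do the work, as an engineer would, in place of code of your own. Each camera call takes 0.05 s, during which the arm holds its last target. There are 200 camera calls.

## Working session

There is one attempt and no reset: what is moved stays moved. The work goes in short steps, Python scripts to look and compute and a tool call to move; the robot and the scene stay as the last step left them, time stands still between calls to the robot, and variables do not carry over. Pictures are saved under pics/ and viewed, at most 10 in all, crops included, and the job is handed in when it is done.

Besides the shell and the picture viewer there is one more tool, called after "Emit:" as a command line: name --pt "numbers of a row" for each row, then --argument value for the rest. apply_moves: Moves the arm, as the interface text tells. Shifts and turns lie within -1 to 1; 1 stands for 0.2 m of shift or 1.5 rad of turn. Its arguments: {"type":"object","properties":{"moves":{"type":"array","items":{"type":"array","items":{"type":"number","minimum":-1,"maximum":1}}},"grip_force":{"type":"number"}},"required":["moves"]}

```bash
mkdir -p pics; python3 - <<'E'
from cell import env, viewer, boxes_of, masks_of
import cv2,numpy as np
o=env.get_obs();print(o['time_s'],o['tool_pos'],o['tool_rot'],o['grip_width'])
ims=[]
for c in ['scene','top']:
    im=viewer.read_camera(c);cv2.imwrite(f'pics/{c}.png',im[:,:,::-1])
    k=viewer.get_calibration(c);print(c,k)
    for t in ['purge_lever','purge_grip','spare_lever','gauge_lever']:
        print(t,[(b['location'],round(b['conf'],2)) for b in boxes_of(c,t)][:4])
E
```

```text
0.0 [0.27067653 0.59033435 0.22145892] [-1.79889000e+02  5.34592815e-03  1.55373811e+02] 0.08686025602572332
scene {'fov_y': 56.52255949548703, 'cx': 280.1973430762668, 'cy': 208.6873812833118, 'position': array([1.02253307, 0.1042232 , 0.64238528]), 'orientation': array([45.30993283, -1.0897374 , 99.63965939])}
purge_lever [([431.7, 251.4], 0.81)]
purge_grip [([428.9, 252.3], 0.82)]
spare_lever [([152.9, 201.7], 0.91)]
gauge_lever [([272.8, 220.4], 0.65)]
top {'fov_y': 43.364245600059206, 'cx': 268.8294209450005, 'cy': 207.49013421445005, 'position': array([0.33269166, 0.02708586, 1.01151018]), 'orientation': array([ 11.12351635,  -0.42238602, -91.52253578])}
purge_lever [([106.8, 198.2], 0.57)]
purge_grip [([108.9, 199.6], 0.86)]
spare_lever [([407.8, 211.0], 0.81)]
gauge_lever [([272.7, 212.6], 0.88)]
```

View pics/scene.png

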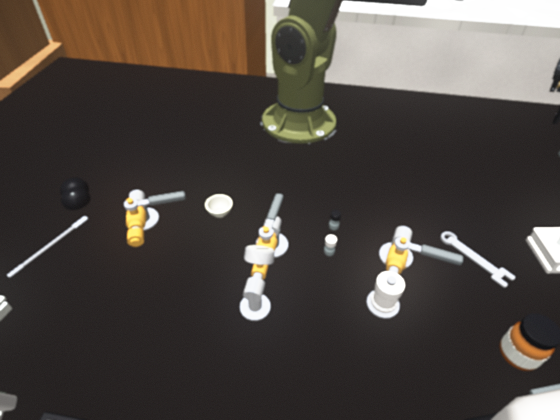

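View pics/top.png

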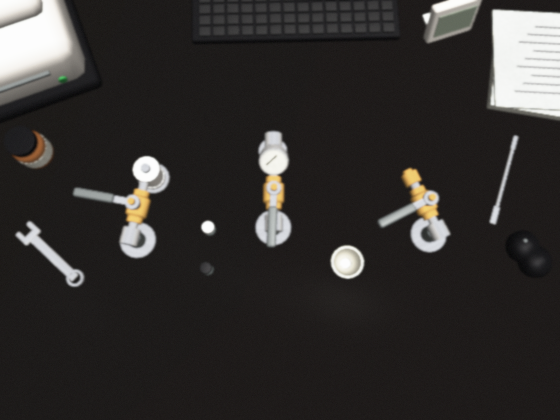

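The cartridge tap is at right in the scene view (lever sleeve about 435,253) and at left in the top view (sleeve about 94,195, pivot about 133,202, cartridge at 148,170). The lever points to +y, so opening swings it to −x.

```bash
cat > h.py <<'E'
from cell import env, viewer, boxes_of, masks_of
import numpy as np,cv2
from scipy.spatial.transform import Rotation as R
def ray(k,p):
    f=210/np.tan(np.radians(k['fov_y']/2))
    d=R.from_euler('xyz',k['orientation'],degrees=True).apply([(p[0]-k['cx'])/f,-(p[1]-k['cy'])/f,-1])
    return k['position'],d
def at(k,p,z):
    o,d=ray(k,p);return o+d*(z-o[2])/d[2]
def tri(k1,p1,k2,p2):
    o1,d1=ray(k1,p1);o2,d2=ray(k2,p2)
    s=np.linalg.lstsq(np.c_[d1,-d2],o2-o1,rcond=None)[0]
    a,b=o1+s[0]*d1,o2+s[1]*d2
    return (a+b)/2,np.linalg.norm(a-b)
E
python3 - <<'E'
from h import *
np.set_printoptions(precision=4,suppress=True)
K={}
for c in ['scene','top']:
    im=viewer.read_camera(c);k=K[c]=viewer.get_calibration(c);print({a:b for a,b in k.items() if a not in('position','orientation')})
    for t in ['purge_grip','purge_lever']:
        for m in masks_of(c,t)[:1]:
            px=m['pixels'];v,u=np.nonzero(px)
            rc=cv2.minAreaRect(np.c_[u,v].astype(np.float32))
            print(c,t,m['conf'],m['location'],len(u),rc,at(k,m['location'],.101))
            print([at(k,q,.101)[:2] for q in cv2.boxPoints(rc)])
for n,a,b in [('grip',(435,253),(94,195)),('pivot',(403,241),(133,202)),('gaugepivot',(266,231),(273,188)),('sparepivot',(130,203),(431,198))]:
    print(n,tri(K['scene'],a,K['top'],b),at(K['top'],b,.1))
for c,x0,y0,x1,y1 in [('scene',360,210,480,320),('top',60,140,180,260)]:
    cv2.imwrite(f'pics/{c}_z.png',cv2.resize(viewer.read_camera(c)[y0:y1,x0:x1,::-1],None,fx=5,fy=5))
print(env.get_obs()['time_s'])
E
```

```text
{'fov_y': 56.52255949548703, 'cx': 280.1973430762668, 'cy': 208.6873812833118}
scene purge_grip 0.61 [429.4, 252.5] 738 ((428.6959533691406, 250.18606567382812), (71.29639434814453, 14.547346115112305), 13.535856246948242) [0.5412 0.3034 0.101 ]
[array([0.545 , 0.2381]), array([0.5091, 0.2455]), array([0.5269, 0.3672]), array([0.561, 0.356])]
scene purge_lever 0.69 [429.1, 250.2] 689 ((428.82354736328125, 250.20590209960938), (70.0927963256836, 13.581995010375977), 14.03624439239502) [0.5358 0.3034 0.101 ]
[array([0.5432, 0.2396]), array([0.5097, 0.2468]), array([0.5287, 0.3659]), array([0.5604, 0.3553])]
{'fov_y': 43.364245600059206, 'cx': 268.8294209450005, 'cy': 207.49013421445005}
top purge_grip 0.59 [107.3, 199.0] 601 ((106.73177337646484, 196.03726196289062), (66.00318145751953, 13.845185279846191), 13.535857200622559) [0.5338 0.2992 0.101 ]
[array([0.5425, 0.3596]), array([0.5667, 0.3549]), array([0.5359, 0.2411]), array([0.5119, 0.2463])]
top purge_lever 0.61 [107.7, 196.5] 653 ((106.39480590820312, 196.32969665527344), (67.45055389404297, 14.367745399475098), 13.29857063293457) [0.5383 0.2986 0.101 ]
[array([0.5416, 0.3615]), array([0.5668, 0.3568]), array([0.5358, 0.2403]), array([0.5109, 0.2456])]
grip (array([0.5407, 0.3175, 0.1024]), np.float64(0.009105817231013755)) [0.5418 0.3231 0.1   ]
pivot (array([0.5266, 0.2549, 0.1053]), np.float64(0.003853231693770409)) [0.5275 0.2542 0.1   ]
gaugepivot (array([0.546 , 0.0072, 0.1029]), np.float64(0.00037083626584912547)) [0.5467 0.0073 0.1   ]
sparepivot (array([ 0.5214, -0.2715,  0.1016]), np.float64(0.0005854129095021138)) [ 0.5216 -0.2717  0.1   ]
0.9
```

View pics/top_z.png

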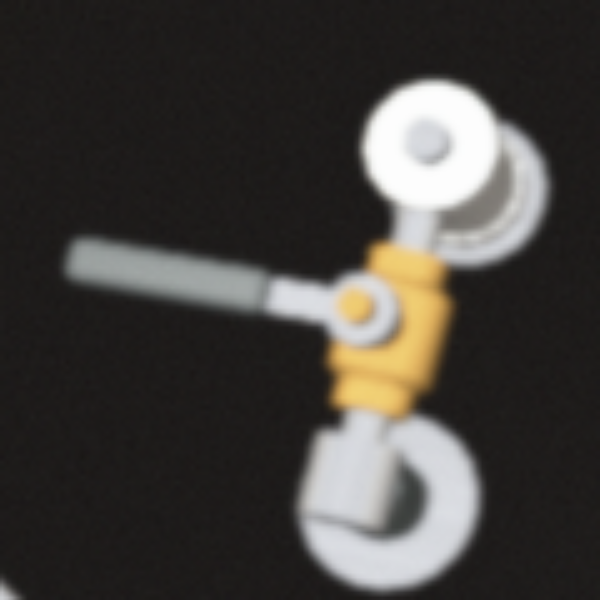

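View pics/scene_z.png

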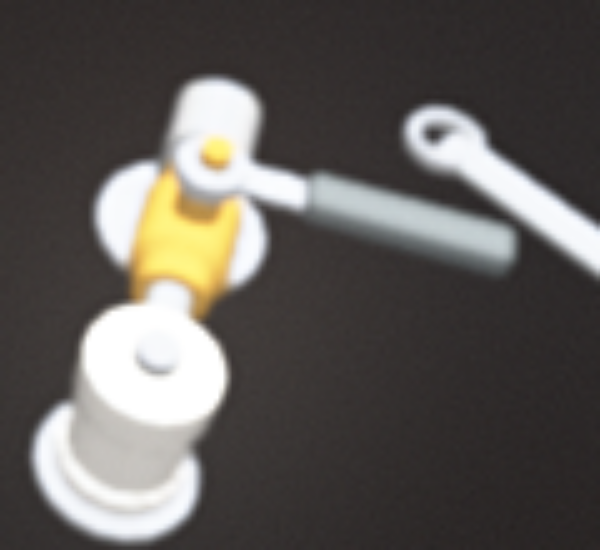

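The zooms give, in full-picture pixels, pivot cap (403,240) scene / (132,201) top, sleeve ends (422,249)–(462,260) / (114,198)–(74,192), cartridge knob (391,280) / (146,168).

```bash
python3 - <<'E'
from h import *
np.set_printoptions(precision=4,suppress=True)
K={c:viewer.get_calibration(c) for c in('scene','top')}
for n,a,b in [('cap',(403.2,240.4),(131.6,201)),('in',(421.6,248.6),(113.6,198.4)),('out',(462,260),(73.6,191.6)),('mid',(442.4,254.4),(93.6,195)),('knob',(391.4,280.4),(145.6,168))]:
    print(n,*tri(K['scene'],a,K['top'],b),at(K['scene'],a,.104),at(K['top'],b,.104))
# wrist pics from here?
o=env.get_obs();print(o['tool_pos'],o['tool_rot'])
im=viewer.read_camera('wrist');cv2.imwrite('pics/w.png',im[:,:,::-1]);print(viewer.get_calibration('wrist'))
E
```

```text
cap [0.5277 0.2555 0.1083] 0.0017759766527561862 [0.5235 0.2577 0.104 ] [0.5285 0.2557 0.104 ]
in [0.5347 0.2892 0.101 ] 0.002094358195131294 [0.5372 0.2893 0.104 ] [0.534  0.2873 0.104 ]
out [0.5485 0.3585 0.1015] 0.00026719389168523757 [0.5507 0.3572 0.104 ] [0.5479 0.3577 0.104 ]
mid [0.5418 0.3246 0.1011] 0.002305326891847288 [0.5441 0.3247 0.104 ] [0.5409 0.3225 0.104 ]
knob [0.5958 0.2395 0.0757] 0.0014929527030536818 [0.617  0.2335 0.104 ] [0.5878 0.2323 0.104 ]
[0.2709 0.5909 0.2226] [179.9946   0.0033 155.3747]
{'fov_y': 62.36275617293623, 'cx': 282.1276555166794, 'cy': 215.25637017512142, 'position': array([0.2047, 0.62  , 0.3851]), 'orientation': array([-15.2037,   0.0534,  65.4073])}
```

View pics/w.png

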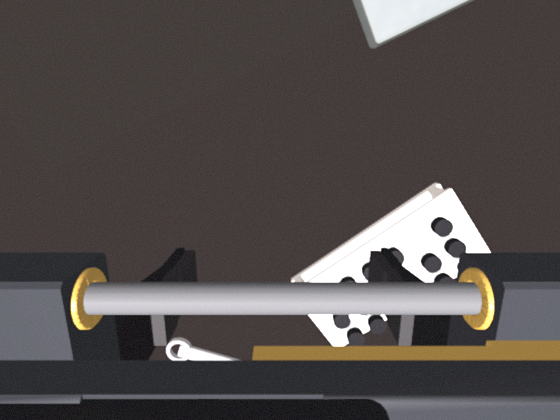

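Emit:
apply_moves --pt "-0.9 -0.31 0.05 0 0 0.894 0.6" --pt "-0.9 -0.31 0.05 0 0 0.894 0.6" --pt "-0.9 -0.31 0.05 0 0 0.894 0.6" --pt "-0.9 -0.31 0.05 0 0 0.894 0.6" --pt "-0.9 -0.31 0.05 0 0 0.894 0.6" --pt "-0.9 -0.31 0.05 0 0 0.894 0.6" --pt "-0.9 -0.31 0.05 0 0 0.894 0.6" --pt "-0.9 -0.31 0.05 0 0 0.894 0.6" --pt "-0.9 -0.31 0.05 0 0 0.894 0.6" --pt "-0.9 -0.31 0.05 0 0 0.894 0.6" --pt "-0.9 -0.31 0.05 0 0 0.894 0.6"

```text
time_s: 2.05
tool_pos: [0.4086, 0.4596, 0.2126]
tool_rot: [180.0, -0.0, 78.7]
force: [0.6, 0.6, -0.3]
grip_width: 0.0522
grasp_force: 0.0
```

Emit:
apply_moves --pt "-0.51 0.785 0.11 0 0 0 0.6" --pt "-0.51 0.785 0.11 0 0 0 0.6" --pt "-0.51 0.785 0.11 0 0 0 0.6" --pt "-0.51 0.785 0.11 0 0 0 0.6" --pt "-0.51 0.785 0.11 0 0 0 0.6" --pt "-0.51 0.785 0.11 0 0 0 0.6" --pt "-0.51 0.785 0.11 0 0 0 0.6"

```text
time_s: 2.75
tool_pos: [0.5413, 0.3299, 0.1906]
tool_rot: [-180.0, -0.1, 78.7]
force: [0.7, 0.8, 0.6]
grip_width: 0.0524
grasp_force: 0.0
```

```bash
python3 - <<'E'
from h import *
np.set_printoptions(precision=4,suppress=True)
o=env.get_obs();print(o['tool_pos'],o['tool_rot'])
k=viewer.get_calibration('wrist')
im=viewer.read_camera('wrist');cv2.imwrite('pics/w2.png',im[:,:,::-1])
for m in masks_of('wrist','purge_grip')[:1]:
    v,u=np.nonzero(m['pixels']);rc=cv2.minAreaRect(np.c_[u,v].astype(np.float32))
    print(m['conf'],m['location'],rc,[at(k,q,.101)[:2] for q in cv2.boxPoints(rc)])
E
```

```text
[0.5413 0.3299 0.1906] [-179.9509   -0.05     78.7295]
0.82 [286.4, 236.7] ((285.0, 252.0), (144.0, 26.0), 90.0) [array([0.5386, 0.3597]), array([0.5573, 0.356 ]), array([0.5354, 0.2385]), array([0.5144, 0.2426])]
```

View pics/w2.png

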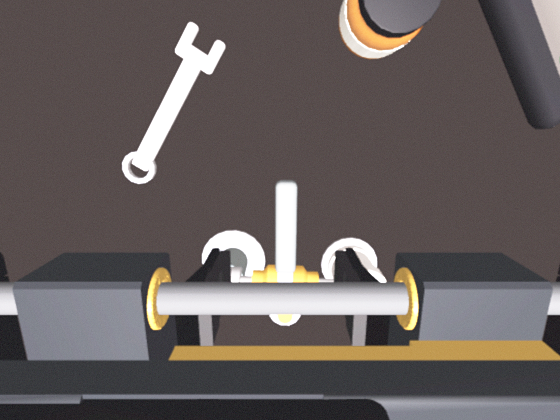

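The wrist view shows the sleeve (column 286, rows 182–270) upright and centred between the fingers. Descend and close.

Emit:
apply_moves --pt "0 0 0.2 0 0 0 0.6" --pt "0 0 0.4 0 0 0 0.6" --pt "0 0 0.513 0 0 0 0.6" --pt "0 0 0.513 0 0 0 0.6" --pt "0 0 0.513 0 0 0 0" --pt "0 0 0.513 0 0 0 0" --pt "0 0 0.513 0 0 0 0" --pt "0 0 0.513 0 0 0 0" --pt "0 0 0.513 0 0 0 0" --pt "0 0 0.513 0 0 0 0" --grip_force 12

```text
time_s: 3.85
tool_pos: [0.543, 0.3286, 0.0887]
tool_rot: [179.9, -0.1, 78.5]
force: [1.3, 0.2, 2.5]
grip_width: 0.0158
grasp_force: 12.0
```

Emit:
apply_moves --pt "-0.0014 -0.0327 0 0 0 -0.0582 0" --pt "-0.0057 -0.0651 0 0 0 -0.1164 0" --pt "-0.0128 -0.0971 0 0 0 -0.1745 0" --pt "-0.0226 -0.1283 0 0 0 -0.2327 0" --pt "-0.0351 -0.1585 0 0 0 -0.2909 0" --pt "-0.0502 -0.1875 0 0 0 -0.3491 0" --pt "-0.0678 -0.2151 0 0 0 -0.4072 0" --pt "-0.0877 -0.241 0 0 0 -0.4654 0" --pt "-0.1098 -0.2652 0 0 0 -0.5236 0" --pt "-0.1098 -0.2652 0 0 0 -0.5236 0" --pt "-0.1098 -0.2652 0 0 0 -0.5236 0"

```text
time_s: 4.95
tool_pos: [0.4867, 0.317, 0.0886]
tool_rot: [179.9, 0.0, 123.4]
force: [2.8, -1.7, 4.0]
grip_width: 0.0163
grasp_force: 12.1
```

Emit:
apply_moves --pt "-0.0014 -0.0327 0 0 0 -0.0582 0" --pt "-0.0057 -0.0651 0 0 0 -0.1164 0" --pt "-0.0128 -0.0971 0 0 0 -0.1745 0" --pt "-0.0226 -0.1283 0 0 0 -0.2327 0" --pt "-0.0351 -0.1585 0 0 0 -0.2909 0" --pt "-0.0502 -0.1875 0 0 0 -0.3491 0" --pt "-0.0678 -0.2151 0 0 0 -0.4072 0" --pt "-0.0877 -0.241 0 0 0 -0.4654 0" --pt "-0.0877 -0.241 0 0 0 -0.4654 0" --pt "-0.0877 -0.241 0 0 0 -0.4654 0"

```text
time_s: 5.95
tool_pos: [0.4572, 0.2759, 0.0886]
tool_rot: [179.9, 0.2, 163.4]
force: [5.1, -2.0, 1.0]
grip_width: 0.0156
grasp_force: 12.1
```

Now creep 4° further.

Emit:
apply_moves --pt "-0.0001 -0.0065 0 0 0 -0.0116 0" --pt "-0.0002 -0.0131 0 0 0 -0.0233 0" --pt "-0.0005 -0.0196 0 0 0 -0.0349 0" --pt "-0.0009 -0.0262 0 0 0 -0.0465 0" --pt "-0.0009 -0.0262 0 0 0 -0.0465 0" --pt "-0.0009 -0.0262 0 0 0 -0.0465 0"

```text
time_s: 6.55
tool_pos: [0.4564, 0.2729, 0.0887]
tool_rot: [179.8, 0.2, 167.3]
force: [7.5, 3.0, -2.1]
grip_width: 0.0157
grasp_force: 12.1
```

Emit:
apply_moves --pt "0 -0.007 0 0 0 -0.006 0" --pt "0 -0.014 0 0 0 -0.012 0" --pt "0 -0.02 0 0 0 -0.012 0" --pt "0 -0.02 0 0 0 -0.012 0" --pt "0 -0.02 0 0 0 -0.012 0"

```text
time_s: 7.05
tool_pos: [0.4565, 0.2727, 0.0888]
tool_rot: [179.4, 0.3, 168.4]
force: [10.7, 10.6, -8.5]
grip_width: 0.0161
grasp_force: 12.2
```

Only 0.2 mm more travel and 10.6 N reaction: it is at the stop. Release and rise.

Emit:
apply_moves --pt "0 -0.02 0 0 0 0 0.6" --pt "0 -0.015 0 0 0 0 0.6" --pt "0 0 0 0 0 0 0.6" --pt "0 0 0 0 0 0 0.6" --pt "0 0 0 0 0 0 0.6" --pt "0 0 -0.15 0 0 0 0.6" --pt "0 0 -0.4 0 0 0 0.6" --pt "0 0 -0.65 0 0 0 0.6" --pt "0 0 -0.9 0 0 0 0.6" --pt "0 0 -0.9 0 0 0 0.6" --pt "0 0 -0.9 0 0 0 0.6"

```text
time_s: 8.15
tool_pos: [0.4535, 0.2672, 0.269]
tool_rot: [179.9, 0.1, 168.5]
force: [0.2, -0.1, -0.9]
grip_width: 0.0524
grasp_force: 0.0
```

Emit:
apply_moves --pt "0.25 -0.9 0 0 0 0 0.6" --pt "0.25 0.9 0 0 0 0 0.6" --pt "0 0.9 0 0 0 0 0.6" --pt "0 0.9 0 0 0 0 0.6" --pt "0 0.9 0 0 0 0 0.6" --pt "0 0.9 0 0 0 0 0.6"

```text
time_s: 8.75
tool_pos: [0.4874, 0.4464, 0.2642]
tool_rot: [-179.8, -0.2, 168.7]
force: [-0.3, -0.2, 0.2]
grip_width: 0.0522
grasp_force: 0.0
```

```bash
python3 - <<'E'
from h import *
o=env.get_obs();print(o['time_s'],o['tool_pos'],o['force'])
a=viewer.read_camera('scene');b=viewer.read_camera('top')
cv2.imwrite('pics/fin.png',np.hstack([a[150:350,80:480],b[100:300,40:440]])[:,:,::-1])
k=viewer.get_calibration('top')
m=masks_of('top','purge_grip')
for m in m[:1]:
    v,u=np.nonzero(m['pixels']);print(m['conf'],m['location'],at(k,m['location'],.101),cv2.minAreaRect(np.c_[u,v].astype(np.float32)))
E
```

```text
8.75 [0.48744003 0.44643885 0.26417783] [-0.29999123 -0.18320516  0.17756459]
0.95 [126.7, 226.5] [0.48397563 0.26389925 0.101     ] ((126.27058410644531, 228.2823486328125), (14.75126838684082, 66.38070678710938), 12.52880859375)
```

View pics/fin.png

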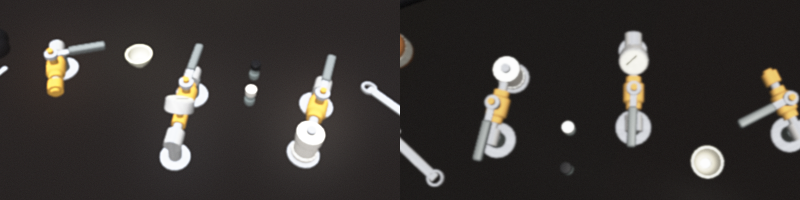

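The purge lever now lies along the pipe, pointing away from the cartridge; the gauge and spare levers look unchanged and the hand is clear.

```bash
python3 -c "
from cell import env
print(env.sign_off())"
```

```text
the job is handed in; nothing more can be done
None
```

The purge tap is open: I swung its lever anticlockwise until it stopped moving against about 15 N, and the final pictures show it along the pipe and pointing away from the cartridge; the other two taps look unchanged, the hand is clear, and the job was handed in at about 9 s.

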